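# Click the jig stop on by four and run the workpiece up to it

### The job

On the stop jig, turn the black dial exactly four clicks clockwise (seen from above) from where it stands, by gently pushing its steel finger post sideways with a fingertip. Then push the wooden workpiece along its channel, flat on the board, until its end rests against the steel stop. Do not grasp, lift or tip anything, leave the other things on the table where they are, and finish clear of everything.

Things in the scene. Friction and masses are not known exactly. Their poses are not given: they have to be found in the camera images.
- jig: Stop jig, fixed: plywood board 200 (its x) by 500 mm (its y), 18 thick. Origin on the table, mid-width of the channel, 130 mm from the dial axis; x away from the robot, y (robot's left) along the channel to stop and dial. Channel 104 mm wide between cleats 12 mm above the board, y -250 to +20 mm. Aluminium housing 110 x 110 mm under the dial, top at 48 mm above the table.
- dial_axis (a point): Centre of the top face of the black dial, 62 mm above the table (jig x 0, y +130 mm). The dial is a flat disc of about 45 mm radius on an upright axis, 14 mm thick, on top of the housing.
- post_top (a point): Centre of the top of the steel finger post on the dial: upright round post, 18 mm diameter, standing 24 mm proud of the dial's face (62 to 86 mm above the table), its axis 32 mm from the dial axis. Pushed sideways it turns the dial; not to be gripped or pushed hard (over 35 N).
- dial (a joint): Dial angle, rad, growing clockwise from above. Detents every 0.349 (20 deg) from 0; dead stops at 0 and 3.49; starts in a detent from 0 to 1.047. The post stands at 150 deg minus this angle, counter-clockwise from the jig's x. A click takes about 5 to 10 N at the post pushed square to the radius; past half-way the dial snaps on into the next detent and stays.
- stop_face (a point): Middle of the steel stop's face that meets the workpiece (face 60 mm wide, 22 mm high, 30 mm above the table); it looks toward the jig's -y and moves 1 mm in that direction per clockwise click. Axes as the jig's.
- blank: Dark wooden workpiece, a flat block 100 mm (across the channel) by 120 mm (along it) by 24 mm high, about 0.2 kg, lying loose in the channel with 2 mm play each side, its top 42 mm above the table. Origin at the centre of its underside; axes about as the jig's; too wide to grasp.
- blank_back (a point): Middle of the workpiece's end face away from the stop (the face to push), 30 mm above the table.
- blank_front (a point): Middle of the workpiece's end face toward the stop, 30 mm above the table; it starts 40 to 75 mm short of the stop.
- collet: Bystander, loose: steel collet nut, a ring 30 mm across, 18 mm high, standing on the jig board beyond the dial housing (+x side of the jig). Origin at its underside.
- plug: Bystander, loose: light wood plug 24 x 40 x 20 mm lying on the jig board on the robot's side of the stop. Origin at its underside.
- driver: Bystander, loose: screwdriver about 180 mm long handle toward the robot's right, lying on the table just beyond the jig. Origin at its underside.
- pencil: Bystander, loose: flat carpenter's pencil 175 x 12 x 8 mm lying on the table on the robot's side of the jig. Origin at its underside.
- glue: Bystander, loose: glue bottle 64 mm across, 130 mm high, standing to the left or right of the jig. Origin at its underside.
- tin: Bystander, loose: open steel tin 72 mm across, 80 mm high, standing to the left or right of the jig. Origin at its underside.
- offcut: Bystander, loose: plywood offcut 60 x 90 x 40 mm on the table to the right of the jig. Origin at its underside.
Not all that is in view belongs to the job. Several things have the shape of the blank; the one meant has the colours described above.

How it is judged:
On the way, in this order (a step that is already met when the one before it is completed fails the run):
1. the dial rests four clicks clockwise of its start, the workpiece not yet moved up (distance of post_top from where it was at the start of the episode between 0.0381 and 0.0441 m and velocity of joint dial between -0.15 and 0.15 rad/s and y of blank_front in the frame of stop_face below -0.01 m), for 0.2 s.
2. the workpiece is against the stop (y of blank_front in the frame of stop_face between -0.0025 and 0.002 m and x of blank_front in the frame of stop_face between -0.006 and 0.006 m and z of blank_front in the frame of stop_face between -0.003 and 0.003 m and linear speed of blank below 0.01 m/s), for 0.2 s.
At the end, for the whole second after the job is handed in: The dial rests in the fourth detent clockwise from its start (within 7 degrees), and the workpiece lies flat in the channel, at rest, with its end no more than 2.5 mm from the stop's face (all of step 2 and distance of post_top from where it was at the start of the episode between 0.0381 and 0.0441 m and velocity of joint dial between -0.15 and 0.15 rad/s); the robot touches nothing.
It fails at once if the workpiece is lifted more than 8 mm off the jig or tipped more than 0.15 rad (z of blank in the frame of jig above 0.026 m or angle between blank's own z axis and vertical above 0.15 rad).
It fails at once if the finger post is gripped, or pushed with more than 35 N (contact force between the fingers and dial_c1 above 35 N).
It fails at once if another thing on the table is moved more than 25 mm (distance of any of collet, plug, driver, pencil, glue, tin, offcut from where it was at the start of the episode above 0.025 m).
It also fails if it takes over 61 s, if anything falls off the work surface, if the arm or the gripper's body presses on something with over 40 N, if the wrist force passes 120 N, or if a joint passes its speed limit or range.

### The arm

A 7-joint arm with a two-finger parallel gripper is mounted at the origin on the work surface. World frame = base frame: x ahead of the robot, y to its left, z up, the work surface at z = 0. Lengths are in m, angles in rad, forces in N, time in s.
With the tool pointing down it reaches from about 0.425 to 1.025 m from the base axis. Payload 3.6 kg.
Tool frame: the origin (TCP) lies at the centre of the arm's flange, where the gripper is bolted on; the fingertips stand 173 mm ahead of it and the grasp point (between the pads) lies 155 mm ahead of it (bot.tcp_to_tips is the distance from the TCP to the fingertips, in m); z points along the fingers, y is the line along which they close (so a half turn about z gives the same grasp; the last joint's range is limited). The gripper opens to 85 mm and grips with 20 to 120 N. Pads are 22 mm wide; open, the fingers measure 114 mm over their backs; the gripper's body (76 mm by 85 mm) begins 54 mm behind the grasp point. The pads swing forward as they close: fully open they stand 13 mm farther back than shut.
Start: joints at [-0.093, 0.591, 0.048, 1.609, -0.033, 0.943, -0.034], TCP at [0.725, 0, 0.405] pointing down, gripper open.
Joint ranges: [-2.69, 2.69], [-0.47, 2.24], [-1.27, 1.36], [0.19, 2.51], [-1.53, 4.68], [0.08, 2.07], [-3.09, 3.09]. Speed limits (rad/s): [2.57, 2.57, 3.14, 3.14, 3.14, 3.14, 3.14].

### API

Orientations are given as a unit quaternion [x, y, z, w].
In Python, from cell import monitor, optics, order, bot gives the robot as it stands. The module is installed in compiled form; this text tells all that it offers.
- The arm moves only by the tool apply_moves, never from a script. Its argument "steps" is a list of rows, each an object with "dp": the shift along the tool's x, y, z in cm, a list of three; "roll": the turn about the tool's z in degrees; "jaw": the opening, from -1 (shut) to 1 (fully open). A call has exactly 8 rows; each row shifts and turns the commanded pose from where the row before left it, along the tool's axes as they then stand; what a row does not reach is not made up. A row lasts 1/12 s, in which the tool goes at most 41.7 mm and 7.16 degrees, less where a joint would pass 70% of its speed; a pose out of reach is approached as far as the arm can. A call is refused whole if a number of a shift passes 4.17 or a number of a turn 7.16, either way. A call with a gripper value outside its range is refused whole. The fingers move at their own pace and stop on an object; "grip_force" is the grip in N (left out, the last holds). Time passes only in rows, so rows that do not move let the fingers close, or fill a call up. It gives the time, the measured TCP pose, the force, the opening and the grip force at its end, in the units of the state.
- monitor.state(): the state, without advancing time (a new reading comes with each control period).
- optics.get_image(name): name is "scene" or "side" or "wrist"; returns the picture (420x560x3 uint8, red, green, blue); there is no depth.
- optics.get_calibration(name): a dict with "fov_y" (degrees; the focal length in pixels is half the picture's height over the tangent of half this angle, whatever the lens; pixels are square), "cx", "cy" (the principal point, pixels), "xyz" and "rotation" of the camera in the world. Camera axes: x right, y up, looking along -z (the intrinsics and any distortion apply to the point x, -y, -z); pixel columns grow to the right and rows downward; lengths in m; the calibration is good to about 2 mm. The wrist camera is an equidistant fisheye: a pixel r from the principal point sees the ray r / f radians off the axis. A picture is of the moment at which its call begins: read the wrist's pose just before it. get_calibration takes no time and is no camera call; for the wrist camera it gives the pose at the moment of the call.
- order.hand_in(): hands the job in; it is judged then, once.
The state is a dict: "time": time; "q": joint angles; "joint_vel": joint speeds; "tau": joint torques, N m; "eef_pos": TCP position; "orientation": TCP orientation; "wrist_force": force on the tool from outside, world axes, zero at the start; "wrist_torque": the same for the moment, N m; "opening": finger opening in m; "grasp_force": force on a finger pad.
Only numpy, scipy, OpenCV 4.12 (cv2) and the standard library are available. Lean on these libraries where they do the work, as an engineer would, in place of code of your own. Each camera call takes 0.05 s, during which the arm holds its last target. There are 200 camera calls.

## Working session

There is one attempt and no reset: what is moved stays moved. The work goes in short steps, Python scripts to look and compute and a tool call to move; the robot and the scene stay as the last step left them, time stands still between calls to the robot, and variables do not carry over. Pictures are saved under pics/ and viewed, at most 10 in all, crops included, and the job is handed in when it is done.

Besides the shell and the picture viewer there is one more tool, called after "Request:" as name([rows], argument=value, ...), one row to a line, values as JSON. apply_moves: Moves the arm, as the interface text tells. Its arguments: {"type":"object","properties":{"steps":{"type":"array","items":{"type":"object","properties":{"dp":{"type":"array","items":{"type":"number"}},"roll":{"type":"number"},"jaw":{"type":"number"}}}},"grip_force":{"type":"number"}},"required":["steps"]}

```bash
mkdir -p pics; python3 - <<'E'
from cell import monitor, optics, order, bot
import cv2
s=monitor.state();print({k:s[k] for k in("time","eef_pos","orientation","opening","wrist_force")},bot.tcp_to_tips)
for n in("scene","side","wrist"):
    print(n,optics.get_calibration(n))
    cv2.imwrite(f"pics/{n}0.png",optics.get_image(n)[:,:,::-1])
E
```

```text
{'time': 0.0, 'eef_pos': array([7.24556130e-01, 1.75792785e-05, 4.03545105e-01]), 'orientation': array([ 0.70707994,  0.70713272, -0.00084578, -0.00074941]), 'opening': 0.08552999331263657, 'wrist_force': array([ 0.31936407, -0.78042182, -0.09881094])} 0.1734
scene {'fov_y': 44.390923934199186, 'cx': 278.446102281476, 'cy': 207.96215485126513, 'xyz': array([1.18488897, 0.97021549, 0.8617858 ]), 'rotation': array([0.14150268, 0.44916591, 0.84351979, 0.25826602])}
side {'fov_y': 53.07794547666349, 'cx': 271.31572933558965, 'cy': 210.97267269027, 'xyz': array([-0.0210853 ,  0.78205973,  0.61060432]), 'rotation': array([-0.1551867 ,  0.48845659,  0.81959077, -0.25612147])}
wrist {'fov_y': 65.70646984690485, 'cx': 281.0074892569718, 'cy': 210.63377806929122, 'xyz': array([0.72377234, 0.08126499, 0.37267618]), 'rotation': array([-1.60752304e-01,  6.88476711e-04,  3.02496215e-04,  9.86994494e-01])}
```

View pics/scene0.png

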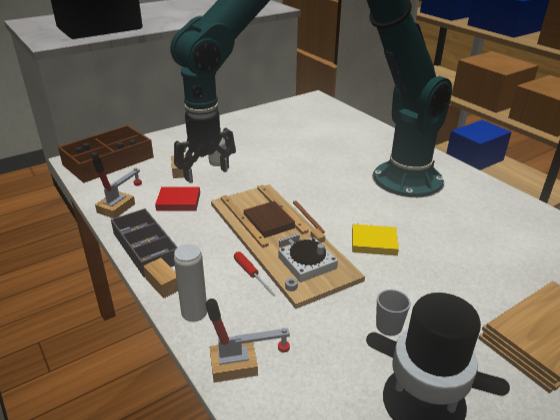

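View pics/wrist0.png

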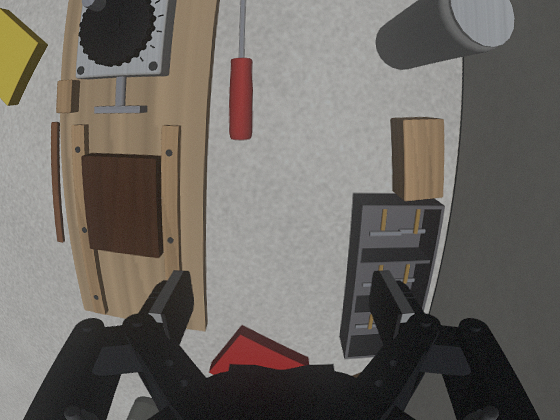

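The wrist view shows the blank's top at about (84–161, 154–257), the stop's crossbar at (120,108), the dial centre at about (117,25) and the post at about (95,2). The scene view puts the post near (320,245).

```bash
cat > h.py <<'E'
from cell import monitor, optics, order, bot
import numpy as np, cv2
from scipy.spatial.transform import Rotation as R
def ray(c,n,u,v):
    f=210/np.tan(np.radians(c["fov_y"]/2)); x=(u-c["cx"]);y=(v-c["cy"])
    if n=="wrist":
        r=np.hypot(x,y); t=r/f; d=np.array([x/r*np.sin(t),-y/r*np.sin(t),-np.cos(t)])
    else: d=np.array([x/f,-y/f,-1])
    return c["xyz"],R.from_quat(c["rotation"]).apply(d)
def at(c,n,u,v,z):
    o,d=ray(c,n,u,v); return o+d*(z-o[2])/d[2]
def proj(c,n,p):
    f=210/np.tan(np.radians(c["fov_y"]/2)); q=R.from_quat(c["rotation"]).inv().apply(np.array(p)-c["xyz"])
    x,y,z=q[0],-q[1],-q[2]
    if n=="wrist":
        r=np.hypot(x,y); t=np.arctan2(r,z); return np.array([c["cx"]+f*t*x/r,c["cy"]+f*t*y/r])
    return np.array([c["cx"]+f*x/z,c["cy"]+f*y/z])
E
python3 - <<'E'
from h import *
c=optics.get_calibration("wrist")
for n,u,v,z in [("blankTL",84,153,.042),("TR",161,157,.042),("BR",158,257,.042),("BL",88,246,.042),("stopL",95,107,.052),("stopR",147,110,.052),("dialc",117,25,.062),("post",95,2,.086),("boardR",205,330,.018)]:
    print(n,at(c,"wrist",u,v,z).round(4))
s=cv2.imread("pics/scene0.png")[170:310,200:370]; cv2.imwrite("pics/sc.png",cv2.resize(s,None,fx=4,fy=4,interpolation=2))
s=cv2.imread("pics/side0.png"); 
c=optics.get_calibration("side"); p=proj(c,"side",at(optics.get_calibration("wrist"),"wrist",117,25,.062)); print(p)
x,y=p.astype(int); s=s[max(0,y-100):y+50,max(0,x-120):x+80];print(max(0,y-100),max(0,x-120)); cv2.imwrite("pics/si.png",cv2.resize(s,None,fx=4,fy=4,interpolation=2)[:600,:800])
E
```

```text
blankTL [0.4943 0.0411 0.042 ]
TR [0.5947 0.0312 0.042 ]
BR [ 0.5764 -0.088   0.042 ]
BL [ 0.4766 -0.0773  0.042 ]
stopL [0.5216 0.0923 0.052 ]
stopR [0.5858 0.0828 0.052 ]
dialc [0.5563 0.1766 0.062 ]
post [0.5422 0.1995 0.086 ]
boardR [ 0.616  -0.2157  0.018 ]
[217.89299358 249.63459207]
149 97
```

View pics/sc.png

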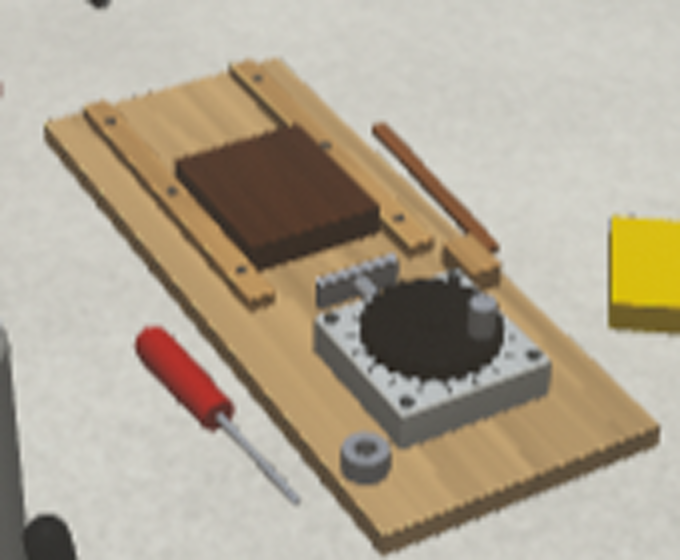

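View pics/si.png

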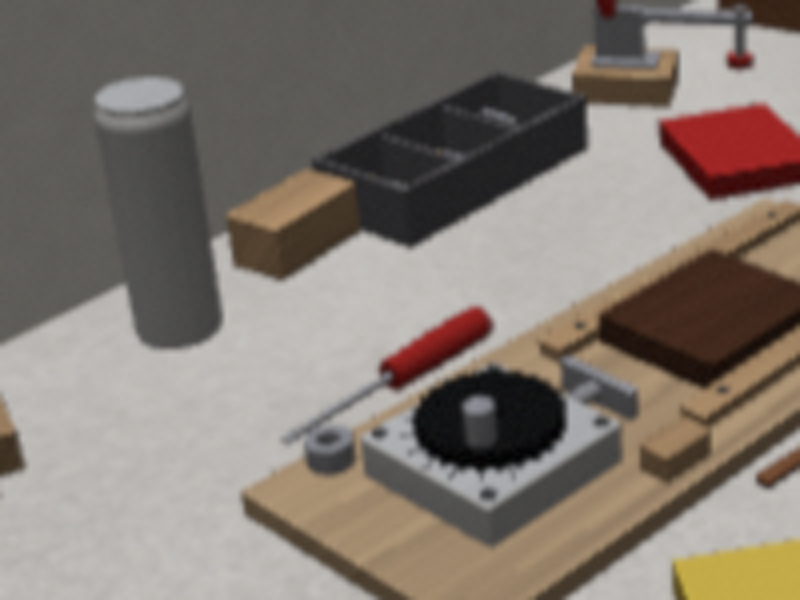

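Scene crop: post top at (483,301), dial centre at about (432,325), and the board's top corners at (45,123), (660,430) and (383,540). Side crop: post top at (480,404), dial centre at about (490,413).

```bash
python3 - <<'E'
from h import *
sc=lambda u,v:(200+(u+.5)/4-.5,170+(v+.5)/4-.5)
si=lambda u,v:(97+(u+.5)/4-.5,149+(v+.5)/4-.5)
C={n:optics.get_calibration(n) for n in("scene","side","wrist")}
def P(n,u,v,z): return at(C[n],n,*(sc if n=="scene" else si)(u,v),z).round(4)
def tri(a,b):
    o1,d1=ray(C["scene"],"scene",*sc(*a));o2,d2=ray(C["side"],"side",*si(*b))
    d1=d1/np.linalg.norm(d1); d2=d2/np.linalg.norm(d2)
    A=np.stack([d1,-d2],1);t=np.linalg.lstsq(A,o2-o1,rcond=None)[0];return o1+d1*t[0],o2+d2*t[1]
for n,a in [("scene",(483,301)),("side",(480,404))]: print("post",P(n,*a,.086))
print(tri((483,301),(480,404)))
for n,a in [("scene",(432,325)),("side",(490,413))]: print("dial",P(n,*a,.062))
print("board",[P("scene",u,v,.018) for u,v in[(45,123),(660,430),(383,540)]], P("side",245,497,.018))
print("blank front", [P("scene",u,v,.042) for u,v in[(260,247),(378,212),(177,165),(293,125)]],[P("side",u,v,.042) for u,v in[(601,320),(705,362)]])
print("stop",[P("scene",u,v,.052) for u,v in[(317,281),(394,256)]],[P("side",u,v,.052) for u,v in[(562,358),(636,396)]])
print("hous",[P("scene",u,v,.048) for u,v in[(315,318),(403,415),(550,362)]],[P("side",u,v,.048) for u,v in[(365,438),(490,512),(620,432)]])
print("plug",[P("scene",u,v,.038) for u,v in[(443,250),(480,283),(499,270)]])
E
```

```text
post [0.5346 0.2069 0.086 ]
post [0.5334 0.2047 0.086 ]
(array([0.53358071, 0.20569679, 0.08479088]), array([0.53351333, 0.20460197, 0.08592461]))
dial [0.5558 0.1847 0.062 ]
dial [0.5477 0.1821 0.062 ]
board [array([ 0.6171, -0.2146,  0.018 ]), array([0.4668, 0.302 , 0.018 ]), array([0.6637, 0.2841, 0.018 ])] [0.6535 0.2816 0.018 ]
blank front [array([0.5857, 0.0342, 0.042 ]), array([0.4963, 0.0452, 0.042 ]), array([ 0.5813, -0.0806,  0.042 ]), array([ 0.484 , -0.0782,  0.042 ])] [array([0.5805, 0.0354, 0.042 ]), array([0.4942, 0.0393, 0.042 ])]
stop [array([0.5825, 0.0971, 0.052 ]), array([0.5251, 0.1029, 0.052 ])] [array([0.5615, 0.0991, 0.052 ]), array([0.4976, 0.1074, 0.052 ])]
hous [array([0.6023, 0.124 , 0.048 ]), array([0.6109, 0.2301, 0.048 ]), array([0.5062, 0.2408, 0.048 ])] [array([0.6052, 0.228 , 0.048 ]), array([0.4983, 0.2401, 0.048 ]), array([0.4861, 0.1386, 0.048 ])]
plug [array([0.4823, 0.1008, 0.038 ]), array([0.4841, 0.1434, 0.038 ]), array([0.4648, 0.1392, 0.038 ])]
```

Request:
apply_moves([
  {"dp": [2.71,-2.9,0],"jaw": -1},
  {"dp": [2.71,-2.9,0],"jaw": -1},
  {"dp": [2.71,-2.9,0],"jaw": -1},
  {"dp": [2.71,-2.9,0],"jaw": -1},
  {"dp": [2.71,-2.9,0],"jaw": -1},
  {"dp": [2.71,-2.9,0],"jaw": -1},
  {"dp": [2.71,-2.9,0],"jaw": -1},
  {"dp": [2.71,-2.9,0],"jaw": -1},
], grip_force=20)

```text
validation failed for argument at $.st...
```

Request:
apply_moves([
  {"dp": [0,0,0.7],"roll": 6,"jaw": -1},
  {"dp": [0,0,0.7],"roll": 6,"jaw": -1},
  {"dp": [0,0,0.7],"roll": 6,"jaw": -1},
  {"dp": [0,0,0.7],"roll": 6,"jaw": -1},
  {"dp": [0,0,0.7],"roll": 6,"jaw": -1},
  {"dp": [0,0,0.7],"roll": 6,"jaw": -1},
  {"dp": [0,0,0.7],"roll": 6,"jaw": -1},
  {"dp": [0,0,0.7],"roll": 6,"jaw": -1},
])

```text
time: 0.82
eef_pos: [0.7248, 0.0001, 0.3479]
orientation: [0.934, 0.356, -0.0, -0.0]
wrist_force: [-0.2, 0.6, -0.1]
opening: -0.0001
grasp_force: 0.0
```

Request:
apply_moves([
  {"dp": [0,0,0.7],"roll": 6,"jaw": -1},
  {"dp": [0,0,0.7],"roll": 6,"jaw": -1},
  {"dp": [0,0,0.7],"roll": 6,"jaw": -1},
  {"dp": [0,0,0.7],"roll": 6,"jaw": -1},
  {"dp": [0,0,0.7],"roll": 6,"jaw": -1},
  {"dp": [0,0,0.7],"roll": 6,"jaw": -1},
  {"dp": [0,0,0.7],"roll": 6,"jaw": -1},
  {"dp": [0,0,0],"roll": 6,"jaw": -1},
])

```text
time: 1.48
eef_pos: [0.7242, 0.0005, 0.2976]
orientation: [0.998, -0.055, -0.002, -0.0]
wrist_force: [0.3, -0.5, 0.1]
opening: 0.0
grasp_force: 0.0
```

```bash
python3 - <<'E'
from h import *
s=monitor.state();print({k:s[k] for k in("time","eef_pos","orientation","opening","wrist_force","joint_vel")})
c=optics.get_calibration("wrist");cv2.imwrite("pics/w1.png",optics.get_image("wrist")[:,:,::-1])
print(repr(c))
E
```

```text
{'time': 1.4833, 'eef_pos': array([7.24198766e-01, 4.64720487e-04, 2.97617770e-01]), 'orientation': array([ 9.98498844e-01, -5.47441988e-02, -1.76955172e-03, -2.22195652e-05]), 'opening': 2.1027491596760753e-05, 'wrist_force': array([ 0.27041323, -0.54176722,  0.09740697]), 'joint_vel': array([-0.20364887,  0.06183952,  0.345779  ,  0.00118342, -0.31766117,
        0.08920422, -0.97507555])}
{'fov_y': 65.70646984690485, 'cx': 281.0074892569718, 'cy': 210.63377806929122, 'xyz': array([ 0.80437096, -0.0087315 ,  0.26635825]), 'rotation': array([ 0.10826249, -0.12054045,  0.73483385, -0.658611  ])}
```

View pics/w1.png

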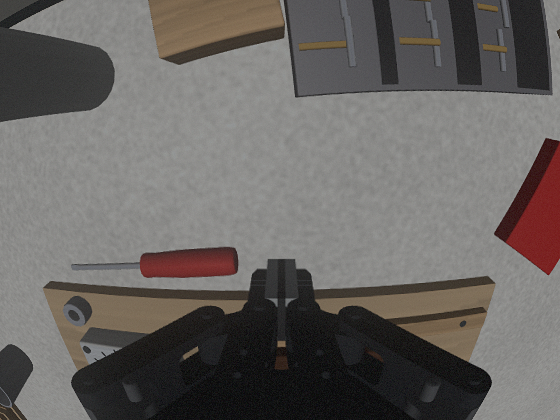

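The first call was refused because it needs a roll value in each row. The wrist view now shows the closed fingertip at about (281,262), looking toward jig +x. Next I translate to the approach point.

Request:
apply_moves([
  {"dp": [-3.16,-2.39,0.0],"roll": 0,"jaw": -1},
  {"dp": [-3.16,-2.39,0.0],"roll": 0,"jaw": -1},
  {"dp": [-3.16,-2.39,0.0],"roll": 0,"jaw": -1},
  {"dp": [-3.16,-2.39,0.0],"roll": 0,"jaw": -1},
  {"dp": [-3.16,-2.39,0.0],"roll": 0,"jaw": -1},
  {"dp": [-3.16,-2.39,0.0],"roll": 0,"jaw": -1},
  {"dp": [-3.16,-2.39,0.0],"roll": 0,"jaw": -1},
  {"dp": [-3.16,-2.39,0.0],"roll": 0,"jaw": -1},
])

```text
time: 2.2
eef_pos: [0.4921, 0.2177, 0.2999]
orientation: [0.999, -0.051, 0.0, -0.0]
wrist_force: [0.2, 0.7, 0.0]
opening: -0.0
grasp_force: 0.0
```

Request:
apply_moves([
  {"dp": [0,0,0],"roll": 0,"jaw": -1},
  {"dp": [0,0,0],"roll": 0,"jaw": -1},
  {"dp": [0,0,0],"roll": 0,"jaw": -1},
  {"dp": [0,0,0],"roll": 0,"jaw": -1},
  {"dp": [0,0,0],"roll": 0,"jaw": -1},
  {"dp": [0,0,0],"roll": 0,"jaw": -1},
  {"dp": [0,0,0],"roll": 0,"jaw": -1},
  {"dp": [0,0,0],"roll": 0,"jaw": -1},
])

```text
time: 2.87
eef_pos: [0.494, 0.2159, 0.2997]
orientation: [0.999, -0.053, 0.0, 0.0]
wrist_force: [0.4, -0.5, -0.5]
opening: -0.0001
grasp_force: 0.0
```

```bash
python3 - <<'E'
from h import *
s=monitor.state();print({k:s[k] for k in("time","eef_pos","orientation")})
c=optics.get_calibration("wrist");cv2.imwrite("pics/w2.png",optics.get_image("wrist")[:,:,::-1])
np.save("c2.npy",c,allow_pickle=True)
E
```

```text
{'time': 2.8667, 'eef_pos': array([0.49403372, 0.21593971, 0.29967195]), 'orientation': array([ 9.98597091e-01, -5.29512155e-02,  1.02984241e-04,  8.56776236e-05])}
```

View pics/w2.png

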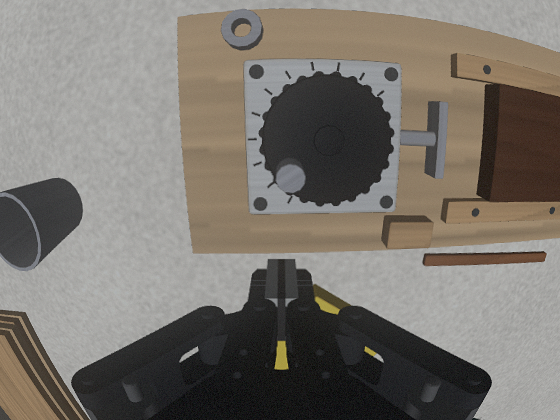

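Clear view: post top at about (291,178), dial hub at (329,141), housing corners at (245,60), (400,64), (398,212) and (249,213), and stop-bar ends at (436,102) and (435,177).

```bash
python3 - <<'E'
from h import *
c=np.load("c2.npy",allow_pickle=True).item()
A=lambda u,v,z:at(c,"wrist",u,v,z)
post=A(291,178,.086);d=A(329,141,.062);K=[A(u,v,.048) for u,v in[(245,60),(400,64),(398,212),(249,213)]]
print(post,d,np.mean(K,0)); 
for i in range(4):
    e=K[(i+1)%4]-K[i];print(np.linalg.norm(e),np.degrees(np.arctan2(e[1],e[0])))
o=post-d;print(np.linalg.norm(o[:2]),np.degrees(np.arctan2(o[1],o[0])))
for u,v in[(447,102),(442,177)]: print("stop",A(u,v,.052))
print("blank",A(487,84,.042),A(480,198,.042))
print("board",A(178,17,.018),A(193,253,.018))
E
```

```text
[0.5328389  0.20556576 0.086     ] [0.5492192 0.1787598 0.062    ] [0.54998235 0.17859913 0.048     ]
0.10616625540038342 -95.29535586912293
0.10805294950594468 176.81675149742742
0.11069262967975103 84.31084935486801
0.10722012251326958 -5.584711356897034
0.031414546769509256 121.427820666514
stop [0.57129436 0.08806768 0.052     ]
stop [0.51603794 0.09307882 0.052     ]
blank [0.58614367 0.0433845  0.042     ] [0.49273062 0.0492394  0.042     ]
board [0.65799907 0.2788333  0.018     ] [0.4604195  0.29664102 0.018     ]
```

Request:
apply_moves([
  {"dp": [0,0,0.72],"roll": 0,"jaw": -1},
  {"dp": [0,0,0.72],"roll": 0,"jaw": -1},
  {"dp": [0,0,0.72],"roll": 0,"jaw": -1},
  {"dp": [0,0,0.72],"roll": 0,"jaw": -1},
  {"dp": [0,0,0.72],"roll": 0,"jaw": -1},
  {"dp": [0,0,0.72],"roll": 0,"jaw": -1},
  {"dp": [0,0,0.72],"roll": 0,"jaw": -1},
  {"dp": [0,0,0.72],"roll": 0,"jaw": -1},
])

```text
time: 3.58
eef_pos: [0.4936, 0.2166, 0.2412]
orientation: [0.999, -0.052, -0.0, 0.0]
wrist_force: [-0.1, -0.9, -0.0]
opening: 0.0001
grasp_force: 0.0
```

Request:
apply_moves([
  {"dp": [0.3,0,0],"roll": 0,"jaw": -1},
  {"dp": [0.3,0,0],"roll": 0,"jaw": -1},
  {"dp": [0.3,0,0],"roll": 0,"jaw": -1},
  {"dp": [0.3,0,0],"roll": 0,"jaw": -1},
  {"dp": [0.3,0,0],"roll": 0,"jaw": -1},
  {"dp": [0.3,0,0],"roll": 0,"jaw": -1},
  {"dp": [0.3,0,0],"roll": 0,"jaw": -1},
  {"dp": [0,0,0],"roll": 0,"jaw": -1},
])

```text
time: 4.25
eef_pos: [0.5144, 0.2145, 0.2422]
orientation: [0.999, -0.052, -0.001, -0.0]
wrist_force: [-1.5, -0.5, 1.7]
opening: -0.0001
grasp_force: 0.7
```

Request:
apply_moves([
  {"dp": [0.2,0,0],"roll": 0,"jaw": -1},
  {"dp": [0.2,0,0],"roll": 0,"jaw": -1},
  {"dp": [0.2,0,0],"roll": 0,"jaw": -1},
  {"dp": [0.2,0,0],"roll": 0,"jaw": -1},
  {"dp": [0.2,0,0],"roll": 0,"jaw": -1},
  {"dp": [0.2,0,0],"roll": 0,"jaw": -1},
  {"dp": [0.2,0,0],"roll": 0,"jaw": -1},
  {"dp": [0,0,0],"roll": 0,"jaw": -1},
])

```text
time: 4.92
eef_pos: [0.5236, 0.2177, 0.2415]
orientation: [0.999, -0.05, -0.007, -0.003]
wrist_force: [-8.9, 10.7, 3.9]
opening: 0.0
grasp_force: 5.4
```

```bash
python3 - <<'E'
from h import *
s=monitor.state();print({k:s[k] for k in("time","eef_pos","orientation","wrist_force")})
c=optics.get_calibration("wrist");cv2.imwrite("pics/w3.png",optics.get_image("wrist")[:,:,::-1])
np.save("c3.npy",c,allow_pickle=True)
E
```

```text
{'time': 4.9167, 'eef_pos': array([0.52363318, 0.21771679, 0.24147721]), 'orientation': array([ 0.99873122, -0.04973754, -0.00732389, -0.00291483]), 'wrist_force': array([-8.91942207, 10.71670927,  3.90731309])}
```

View pics/w3.png

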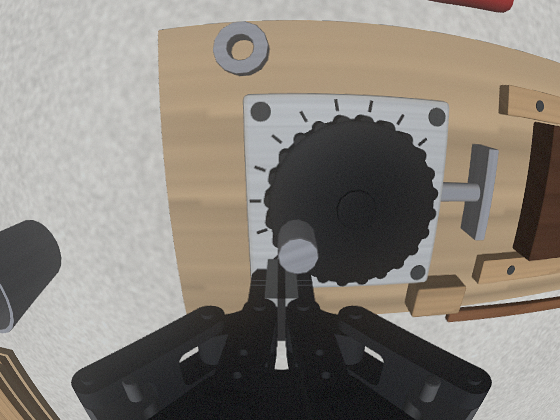

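The post at (298,253) sits to the right of the fingertip centre at (281, ~270), so the finger is off toward +y and wedging. I'll measure, back off and shift toward −y.

```bash
python3 - <<'E'
from h import *
c=np.load("c3.npy",allow_pickle=True).item()
p=at(c,"wrist",298,253,.086);d=at(c,"wrist",357,210,.062)
print(p,d,p-d)
K=[at(c,"wrist",u,v,.048) for u,v in[(245,95),(448,101)]];print(K)
t=R.from_quat([ 0.99873122, -0.04973754, -0.00732389, -0.00291483])
print(t.apply([1,0,0]),t.apply([0,1,0]), t.apply([0,0,.1734])+[.5236,.2177,.2415])
E
```

```text
[0.5410005  0.20913172 0.086     ] [0.54899314 0.17842584 0.062     ] [-0.00799264  0.03070588  0.024     ]
[array([0.60859972, 0.22747666, 0.048     ]), array([0.60004802, 0.12172897, 0.048     ])]
[ 0.99494508 -0.09930617 -0.01491915] [-0.09939156 -0.99503536 -0.00509372] [0.52111358 0.21883591 0.06812155]
```

Request:
apply_moves([
  {"dp": [-0.3,0,0],"roll": 0,"jaw": -1},
  {"dp": [-0.4,0,0],"roll": 0,"jaw": -1},
  {"dp": [-0.4,0,0],"roll": 0,"jaw": -1},
  {"dp": [-0.4,0,0],"roll": 0,"jaw": -1},
  {"dp": [-0.3,0,0],"roll": 0,"jaw": -1},
  {"dp": [0,0,0],"roll": 0,"jaw": -1},
  {"dp": [0,0,0],"roll": 0,"jaw": -1},
  {"dp": [0,0,0],"roll": 0,"jaw": -1},
])

```text
time: 5.63
eef_pos: [0.5108, 0.2146, 0.2422]
orientation: [0.999, -0.053, 0.0, 0.0]
wrist_force: [1.1, -0.1, 0.5]
opening: -0.0001
grasp_force: 0.0
```

```bash
python3 - <<'E'
from h import *
s=monitor.state();print({k:s[k] for k in("time","eef_pos","orientation","wrist_force")})
c=optics.get_calibration("wrist");cv2.imwrite("pics/w4.png",optics.get_image("wrist")[:,:,::-1])
np.save("c4.npy",c,allow_pickle=True)
E
```

```text
{'time': 5.6333, 'eef_pos': array([0.51080698, 0.21456546, 0.24216675]), 'orientation': array([ 9.98617144e-01, -5.25706169e-02,  3.50944155e-04,  7.82166480e-05]), 'wrist_force': array([ 1.08949565, -0.07554131,  0.49278592])}
```

View pics/w4.png

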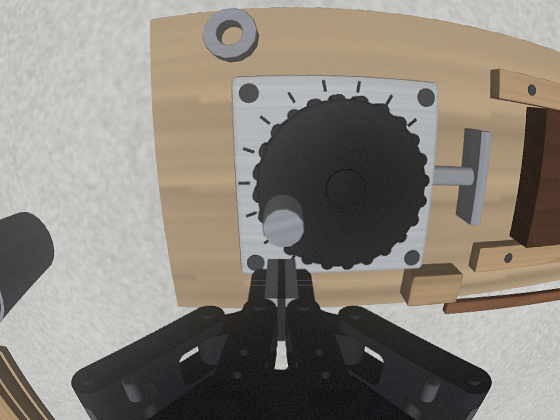

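```bash
python3 - <<'E'
from h import *
c=np.load("c4.npy",allow_pickle=True).item()
p=at(c,"wrist",284,228,.086);d=at(c,"wrist",346,187,.062);b=at(c,"wrist",281,199,.062)
o=p-d;print(p,d,o,np.degrees(np.arctan2(o[1],o[0])),np.linalg.norm(o[:2]))
print("tips z.068",[proj(c,"wrist",[.5108+dx*.9945,.2146-.1052*dx,z]) for dx,z in((0,.068),(.011,.068),(.011,.1))])
E
```

```text
[0.54201937 0.20960938 0.086     ] [0.55035026 0.17863646 0.062     ] [-0.00833088  0.03097292  0.024     ] 105.05472337691852 0.03207374815378375
tips z.068 [array([280.0877366 , 273.20717789]), array([280.0731257 , 253.64718094]), array([279.8894202 , 288.41503189])]
```

One click is done (post at jig ≈110°) and the finger is now roughly in line. I shift 3 mm toward the dial and keep pushing slowly.

Request:
apply_moves([
  {"dp": [0,0.3,0],"roll": 0,"jaw": -1},
  {"dp": [0.25,0,0],"roll": 0,"jaw": -1},
  {"dp": [0.25,0,0],"roll": 0,"jaw": -1},
  {"dp": [0.25,0,0],"roll": 0,"jaw": -1},
  {"dp": [0.25,0,0],"roll": 0,"jaw": -1},
  {"dp": [0.25,0,0],"roll": 0,"jaw": -1},
  {"dp": [0.25,0,0],"roll": 0,"jaw": -1},
  {"dp": [0.25,0,0],"roll": 0,"jaw": -1},
])

```text
time: 6.35
eef_pos: [0.5248, 0.2107, 0.2416]
orientation: [0.999, -0.052, -0.005, -0.0]
wrist_force: [-9.7, 1.8, 7.0]
opening: 0.0002
grasp_force: 5.2
```

Request:
apply_moves([
  {"dp": [0.2,0,0],"roll": 0,"jaw": -1},
  {"dp": [0.2,0,0],"roll": 0,"jaw": -1},
  {"dp": [0.2,0,0],"roll": 0,"jaw": -1},
  {"dp": [0.2,0,0],"roll": 0,"jaw": -1},
  {"dp": [0.2,0.05,0],"roll": 0,"jaw": -1},
  {"dp": [0.2,0.05,0],"roll": 0,"jaw": -1},
  {"dp": [0.2,0.05,0],"roll": 0,"jaw": -1},
  {"dp": [0.2,0.05,0],"roll": 0,"jaw": -1},
])

```text
time: 7.02
eef_pos: [0.5376, 0.2104, 0.2409]
orientation: [0.999, -0.05, -0.01, -0.002]
wrist_force: [-14.4, 9.4, 10.7]
opening: 0.0002
grasp_force: 8.0
```

```bash
python3 - <<'E'
from h import *
s=monitor.state();print({k:s[k] for k in("time","eef_pos","orientation","wrist_force")})
c=optics.get_calibration("wrist");cv2.imwrite("pics/w5.png",optics.get_image("wrist")[:,:,::-1])
np.save("c5.npy",c,allow_pickle=True)
d=[.5503,.1786,.062]
for a in (110,90,70,50):
    t=np.radians(a-5.3);print(a,proj(c,"wrist",[d[0]+.032*np.cos(t),d[1]+.032*np.sin(t),.086]))
E
```

```text
{'time': 7.0167, 'eef_pos': array([0.53757362, 0.21043613, 0.24093423]), 'orientation': array([ 0.99871793, -0.04965583, -0.00958794, -0.00220555]), 'wrist_force': array([-14.38834858,   9.35545771,  10.73234589])}
110 [282.30655222 279.41524723]
90 [277.63276797 257.52674378]
70 [282.04778181 233.92920676]
50 [295.80532683 211.79860026]
```

View pics/w5.png

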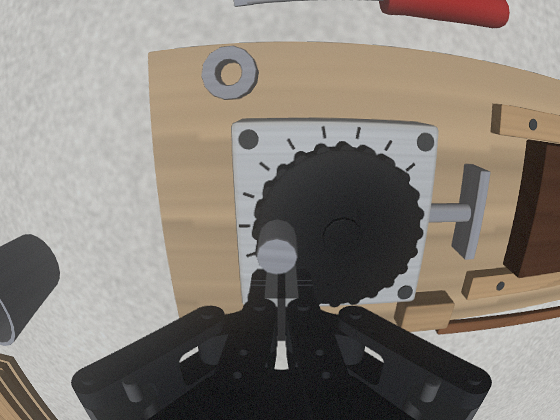

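Post at (277,256), jig 90°: two clicks done. The friction is high, so I back off, roll 20° and push each remaining click along its chord.

Request:
apply_moves([
  {"dp": [-0.6,0,0],"roll": 0,"jaw": -1},
  {"dp": [-0.6,0,0],"roll": 0,"jaw": -1},
  {"dp": [-0.5,0,0],"roll": 0,"jaw": -1},
  {"dp": [0,-0.75,0],"roll": 0,"jaw": -1},
  {"dp": [0,-0.75,0],"roll": 0,"jaw": -1},
  {"dp": [0,0,0],"roll": 6.7,"jaw": -1},
  {"dp": [0,0,0],"roll": 6.7,"jaw": -1},
  {"dp": [0,0,0],"roll": 6.6,"jaw": -1},
])

```text
time: 7.73
eef_pos: [0.5289, 0.224, 0.2423]
orientation: [0.974, -0.227, 0.001, -0.001]
wrist_force: [0.4, -0.2, -0.1]
opening: 0.0
grasp_force: 0.0
```

Request:
apply_moves([
  {"dp": [0,0,0],"roll": 0,"jaw": -1},
  {"dp": [0,0,0],"roll": 0,"jaw": -1},
  {"dp": [0,0,0],"roll": 0,"jaw": -1},
  {"dp": [0,0,0],"roll": 0,"jaw": -1},
  {"dp": [0,0,0],"roll": 0,"jaw": -1},
  {"dp": [0,0,0],"roll": 0,"jaw": -1},
  {"dp": [0,0,0],"roll": 0,"jaw": -1},
  {"dp": [0,0,0],"roll": 0,"jaw": -1},
])

```text
time: 8.4
eef_pos: [0.528, 0.2229, 0.2421]
orientation: [0.974, -0.225, -0.0, -0.0]
wrist_force: [0.2, -0.4, 0.0]
opening: -0.0004
grasp_force: 0.0
```

```bash
cat > dang.py <<'E'
from h import *
# dial angle by locating bright post top: score along candidate angles
def angle(n="wrist"):
    c=optics.get_calibration(n); g=cv2.cvtColor(optics.get_image(n),cv2.COLOR_RGB2GRAY).astype(float); d=[.5503,.1786]
    best=[]
    for a in range(0,155,2):
        t=np.radians(a-5.3); m=np.zeros(g.shape,np.uint8)
        P=np.array([d[0]+.032*np.cos(t),d[1]+.032*np.sin(t),.086]); ph=np.linspace(0,6.28,24)
        pts=np.array([proj(c,n,P+[.0085*np.cos(x),.0085*np.sin(x),0]) for x in ph]); cv2.fillPoly(m,[pts.round().astype(int)],1)
        best.append((g[m>0].mean()-g[m>0].std(),a))
    return sorted(best)[::-1][:4]
E
python3 - <<'E'
from dang import *
s=monitor.state();print({k:s[k] for k in("time","eef_pos","orientation","wrist_force")})
print(angle(),angle("side"),angle("scene"))
E
```

```text
{'time': 8.4, 'eef_pos': array([0.52797062, 0.22290513, 0.24213174]), 'orientation': array([ 9.74380307e-01, -2.24906682e-01, -1.62571748e-05, -4.71232623e-05]), 'wrist_force': array([ 0.22986651, -0.38335655,  0.02731903])}
[(np.float64(123.2807509135682), 90), (np.float64(113.75132274577953), 88), (np.float64(113.05252475856098), 92), (np.float64(102.36291063863152), 86)] [(np.float64(34.708387476346275), 120), (np.float64(34.663933752596435), 118), (np.float64(33.714394738518536), 116), (np.float64(29.971041346010143), 122)] [(np.float64(82.07768081641827), 84), (np.float64(76.86921639640985), 88), (np.float64(76.24236774911842), 82), (np.float64(74.7866188586102), 86)]
```

Request:
apply_moves([
  {"dp": [0.4,0,0],"roll": 0,"jaw": -1},
  {"dp": [0.4,0,0],"roll": 0,"jaw": -1},
  {"dp": [0.18,-0.03,0],"roll": 0,"jaw": -1},
  {"dp": [0.18,-0.03,0],"roll": 0,"jaw": -1},
  {"dp": [0.18,-0.03,0],"roll": 0,"jaw": -1},
  {"dp": [0.18,-0.03,0],"roll": 0,"jaw": -1},
  {"dp": [0.18,-0.03,0],"roll": 0,"jaw": -1},
  {"dp": [0.18,-0.03,0],"roll": 0,"jaw": -1},
])

```text
time: 9.22
eef_pos: [0.5402, 0.2189, 0.2413]
orientation: [0.975, -0.223, -0.01, -0.0]
wrist_force: [-13.3, 6.4, 10.7]
opening: 0.0
grasp_force: 7.1
```

```bash
python3 - <<'E'
from dang import *
s=monitor.state();print({k:s[k] for k in("time","eef_pos","orientation","wrist_force")})
print(angle())
E
```

```text
{'time': 9.2167, 'eef_pos': array([0.54024989, 0.21892651, 0.24129561]), 'orientation': array([ 9.74698251e-01, -2.23318758e-01, -9.58769246e-03, -3.59299929e-04]), 'wrist_force': array([-13.27778126,   6.37920306,  10.72115608])}
[(np.float64(120.80195238551482), 88), (np.float64(115.38799510817756), 86), (np.float64(107.10196172817828), 90), (np.float64(104.41031704055172), 84)]
```

Request:
apply_moves([
  {"dp": [0.06,-0.01,0],"roll": 0,"jaw": -1},
  {"dp": [0.06,-0.01,0],"roll": 0,"jaw": -1},
  {"dp": [0.06,-0.01,0],"roll": 0,"jaw": -1},
  {"dp": [0.06,-0.01,0],"roll": 0,"jaw": -1},
  {"dp": [0.06,-0.01,0],"roll": 0,"jaw": -1},
  {"dp": [0,0,0],"roll": 0,"jaw": -1},
  {"dp": [0,0,0],"roll": 0,"jaw": -1},
  {"dp": [0,0,0],"roll": 0,"jaw": -1},
])

```text
time: 9.93
eef_pos: [0.5476, 0.2174, 0.2417]
orientation: [0.975, -0.224, -0.002, -0.001]
wrist_force: [-3.1, 5.3, -0.2]
opening: -0.0002
grasp_force: 2.7
```

```bash
python3 - <<'E'
from dang import *
s=monitor.state();print({k:s[k] for k in("time","eef_pos","orientation","wrist_force")})
print(angle())
E
```

```text
{'time': 9.9333, 'eef_pos': array([0.54761152, 0.21736875, 0.24167589]), 'orientation': array([ 9.74557133e-01, -2.24127918e-01, -2.08313800e-03, -8.55474590e-04]), 'wrist_force': array([-3.06704674,  5.34441614, -0.20154842])}
[(np.float64(116.4771522028846), 70), (np.float64(108.39446337936559), 68), (np.float64(106.80302598677353), 72), (np.float64(98.99551170979652), 66)]
```

Request:
apply_moves([
  {"dp": [-0.5,0,0],"roll": 0,"jaw": -1},
  {"dp": [0,0,0],"roll": 0,"jaw": -1},
  {"dp": [0.23,0,0],"roll": 0,"jaw": -1},
  {"dp": [0.2,0.03,0],"roll": 0,"jaw": -1},
  {"dp": [0.2,0.03,0],"roll": 0,"jaw": -1},
  {"dp": [0.2,0.03,0],"roll": 0,"jaw": -1},
  {"dp": [0.2,0.03,0],"roll": 0,"jaw": -1},
  {"dp": [0.2,0.03,0],"roll": 0,"jaw": -1},
])

```text
time: 10.65
eef_pos: [0.5505, 0.2144, 0.2419]
orientation: [0.975, -0.223, -0.008, -0.002]
wrist_force: [-9.8, 8.6, 8.7]
opening: 0.0
grasp_force: 6.3
```

Request:
apply_moves([
  {"dp": [0.06,0.01,0],"roll": 0,"jaw": -1},
  {"dp": [0.06,0.01,0],"roll": 0,"jaw": -1},
  {"dp": [0.06,0.01,0],"roll": 0,"jaw": -1},
  {"dp": [0.06,0.01,0],"roll": 0,"jaw": -1},
  {"dp": [0.06,0.01,0],"roll": 0,"jaw": -1},
  {"dp": [0,0,0],"roll": 0,"jaw": -1},
  {"dp": [0,0,0],"roll": 0,"jaw": -1},
  {"dp": [0,0,0],"roll": 0,"jaw": -1},
])

```text
time: 11.32
eef_pos: [0.5564, 0.2106, 0.242]
orientation: [0.974, -0.224, -0.002, -0.001]
wrist_force: [-3.9, 5.8, 2.2]
opening: 0.0001
grasp_force: 2.8
```

```bash
python3 - <<'E'
from dang import *
s=monitor.state();print({k:s[k] for k in("time","eef_pos","orientation","wrist_force")})
print(angle())
E
```

```text
{'time': 11.3167, 'eef_pos': array([0.55639127, 0.21056185, 0.24202902]), 'orientation': array([ 9.74473535e-01, -2.24494835e-01, -1.62606419e-03, -8.68317738e-04]), 'wrist_force': array([-3.93232112,  5.76004301,  2.15963461])}
[(np.float64(114.60897101788626), 50), (np.float64(105.30916537880374), 48), (np.float64(104.58374888570184), 52), (np.float64(93.14329250463445), 46)]
```

Four clicks done (post at jig 50°, low force). Now I retract, rise and roll square for the push.

Request:
apply_moves([
  {"dp": [-1,0,0],"roll": 0,"jaw": -1},
  {"dp": [-1,0,0],"roll": 0,"jaw": -1},
  {"dp": [-1,0,0],"roll": 0,"jaw": -1},
  {"dp": [0,0,-1.6],"roll": 0,"jaw": -1},
  {"dp": [0,0,-1.6],"roll": 0,"jaw": -1},
  {"dp": [0,0,-1.6],"roll": 0,"jaw": -1},
  {"dp": [0,0,-1.6],"roll": 0,"jaw": -1},
  {"dp": [0,0,-1.6],"roll": 0,"jaw": -1},
])

```text
time: 12.03
eef_pos: [0.5293, 0.2218, 0.3227]
orientation: [0.974, -0.225, 0.0, 0.0]
wrist_force: [-0.4, -0.4, 0.2]
opening: 0.0002
grasp_force: 0.0
```

Request:
apply_moves([
  {"dp": [0,0,0],"roll": -6.9,"jaw": 0},
  {"dp": [0,0,0],"roll": -6.9,"jaw": 0},
  {"dp": [0,0,0],"roll": -6.9,"jaw": 0},
  {"dp": [0,0,0],"roll": -6.9,"jaw": 0},
  {"dp": [0,0,0],"roll": -6.9,"jaw": 0},
  {"dp": [0,0,0],"roll": -6.9,"jaw": 0},
  {"dp": [0,0,0],"roll": -6.9,"jaw": 0},
  {"dp": [0,0,0],"roll": -6.9,"jaw": 0},
])

```text
time: 12.7
eef_pos: [0.5294, 0.2218, 0.322]
orientation: [0.967, 0.255, 0.0, 0.0]
wrist_force: [-0.1, 0.2, 0.2]
opening: 0.0426
grasp_force: 0.0
```

Request:
apply_moves([
  {"dp": [0,0,0],"roll": -6.9,"jaw": 0},
  {"dp": [0,0,0],"roll": -6.9,"jaw": 0},
  {"dp": [0,0,0],"roll": -6.9,"jaw": 0},
  {"dp": [0,0,0],"roll": -6.9,"jaw": 0},
  {"dp": [0,0,0],"roll": -6.9,"jaw": 0},
  {"dp": [0,0,0],"roll": -6.9,"jaw": 0},
  {"dp": [0,0,0],"roll": -6.9,"jaw": 0},
  {"dp": [0,0,0],"roll": -6.9,"jaw": 0},
])

```text
time: 13.37
eef_pos: [0.5294, 0.2217, 0.3219]
orientation: [0.739, 0.674, -0.0, 0.0]
wrist_force: [1.2, 0.5, 0.1]
opening: 0.0427
grasp_force: 0.0
```

```bash
python3 - <<'E'
from dang import *
s=monitor.state();print({k:s[k] for k in("time","eef_pos","orientation","opening")})
print(angle("scene"))
q=s["orientation"];y=2*np.arctan2(q[1],q[0]);print(np.degrees(y))
ux=np.array([np.cos(y),np.sin(y)]);uy=np.array([ux[1],-ux[0]])
D=np.array([.5226,-.1201])-s["eef_pos"][:2];print("tool dx dy cm",100*D@ux,100*D@uy)
E
```

```text
{'time': 13.3667, 'eef_pos': array([0.52940631, 0.22172548, 0.32191114]), 'orientation': array([ 7.39006499e-01,  6.73698126e-01, -2.04268384e-04,  4.32348498e-04]), 'opening': 0.042731625000851176}
[(np.float64(74.5107953851099), 150), (np.float64(73.74433603526751), 50), (np.float64(72.5840443306283), 148), (np.float64(72.57511492113548), 48)]
84.70627925631477
tool dx dy cm -34.0995491407397 2.476004093643107
```

Request:
apply_moves([
  {"dp": [-4.1,0.31,0],"roll": 0,"jaw": 0},
  {"dp": [-4.1,0.31,0],"roll": 0,"jaw": 0},
  {"dp": [-4.1,0.31,0],"roll": 0,"jaw": 0},
  {"dp": [-4.1,0.31,0],"roll": 0,"jaw": 0},
  {"dp": [-4.1,0.31,0],"roll": 0,"jaw": 0},
  {"dp": [-4.1,0.31,0],"roll": 0,"jaw": 0},
  {"dp": [-4.1,0.31,0],"roll": 0,"jaw": 0},
  {"dp": [-4.1,0.31,0],"roll": 0,"jaw": 0},
])

```text
time: 14.08
eef_pos: [0.5217, -0.1086, 0.3221]
orientation: [0.742, 0.671, -0.0, 0.0]
wrist_force: [0.3, -1.0, -0.1]
opening: 0.0427
grasp_force: 0.0
```

Request:
apply_moves([
  {"dp": [-1.3,0,0],"roll": 0,"jaw": 0},
  {"dp": [0,0,0],"roll": 0,"jaw": 0},
  {"dp": [0,0,0],"roll": 0,"jaw": 0},
  {"dp": [0,0,0],"roll": 0,"jaw": 0},
  {"dp": [0,0,0],"roll": 0,"jaw": 0},
  {"dp": [0,0,0],"roll": 0,"jaw": 0},
  {"dp": [0,0,0],"roll": 0,"jaw": 0},
  {"dp": [0,0,0],"roll": 0,"jaw": 0},
])

```text
time: 14.75
eef_pos: [0.5215, -0.1184, 0.3221]
orientation: [0.74, 0.672, 0.0, -0.0]
wrist_force: [-0.8, 0.1, 0.4]
opening: 0.0427
grasp_force: 0.0
```

```bash
python3 - <<'E'
from dang import *
s=monitor.state();print({k:s[k] for k in("time","eef_pos","orientation","opening")})
c=optics.get_calibration("wrist");cv2.imwrite("pics/w6.png",optics.get_image("wrist")[:,:,::-1]);np.save("c6.npy",c,allow_pickle=True)
J=np.array([.5383,.0492]);x=np.array([.9957,-.0924]);y=np.array([.0924,.9957])
for n,jx,jy,z in [("back",0,-.131,.042),("front",0,-.011,.042),("tipface",0,-.1595,.15)]:
    print(n,proj(c,"wrist",[*(J+jx*x+jy*y),z]))
E
```

```text
{'time': 14.75, 'eef_pos': array([ 0.52152006, -0.1183794 ,  0.32208989]), 'orientation': array([ 7.40213472e-01,  6.72371922e-01,  8.14201012e-05, -8.62237542e-05]), 'opening': 0.042693543433733085}
back [283.14359696 162.28927168]
front [282.70496063   9.19131857]
tipface [284.73595799 259.60313854]
```

View pics/w6.png

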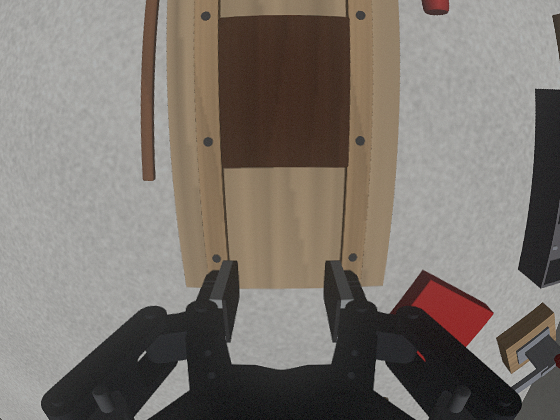

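The back edge of the blank is at v≈166, centred at u≈284 and about 24 mm ahead of the finger faces. Now I descend and push.

Request:
apply_moves([
  {"dp": [0,0,1.54],"roll": 0,"jaw": 0},
  {"dp": [0,0,1.54],"roll": 0,"jaw": 0},
  {"dp": [0,0,1.54],"roll": 0,"jaw": 0},
  {"dp": [0,0,1.54],"roll": 0,"jaw": 0},
  {"dp": [0,0,1.54],"roll": 0,"jaw": 0},
  {"dp": [0,0,1.54],"roll": 0,"jaw": 0},
  {"dp": [0,0,1.54],"roll": 0,"jaw": 0},
  {"dp": [0,0,1.54],"roll": 0,"jaw": 0},
])

```text
time: 15.47
eef_pos: [0.5216, -0.1192, 0.1982]
orientation: [0.741, 0.672, 0.0, 0.0]
wrist_force: [-0.2, 0.3, -0.4]
opening: 0.0424
grasp_force: 0.0
```

Request:
apply_moves([
  {"dp": [0.3,0,0],"roll": 0,"jaw": 0},
  {"dp": [0.3,0,0],"roll": 0,"jaw": 0},
  {"dp": [0.3,0,0],"roll": 0,"jaw": 0},
  {"dp": [0.3,0,0],"roll": 0,"jaw": 0},
  {"dp": [0.3,0,0],"roll": 0,"jaw": 0},
  {"dp": [0.3,0,0],"roll": 0,"jaw": 0},
  {"dp": [0.3,0,0],"roll": 0,"jaw": 0},
  {"dp": [0.3,0,0],"roll": 0,"jaw": 0},
])

```text
time: 16.13
eef_pos: [0.5238, -0.0953, 0.1993]
orientation: [0.741, 0.672, 0.0, 0.0]
wrist_force: [-2.2, -2.4, 1.6]
opening: 0.0426
grasp_force: 1.2
```

Request:
apply_moves([
  {"dp": [0.45,0,0],"roll": 0,"jaw": 0},
  {"dp": [0.45,0,0],"roll": 0,"jaw": 0},
  {"dp": [0.45,0,0],"roll": 0,"jaw": 0},
  {"dp": [0.45,0,0],"roll": 0,"jaw": 0},
  {"dp": [0.45,0,0],"roll": 0,"jaw": 0},
  {"dp": [0.45,0,0],"roll": 0,"jaw": 0},
  {"dp": [0.45,0,0],"roll": 0,"jaw": 0},
  {"dp": [0.45,0,0],"roll": 0,"jaw": 0},
])

```text
time: 16.8
eef_pos: [0.5273, -0.0592, 0.1989]
orientation: [0.741, 0.672, 0.0, 0.0]
wrist_force: [-0.3, -3.8, 2.9]
opening: 0.0428
grasp_force: 1.6
```

```bash
python3 - <<'E'
from dang import *
s=monitor.state();print({k:s[k] for k in("time","eef_pos","orientation","wrist_force")})
c=optics.get_calibration("wrist");cv2.imwrite("pics/w7.png",optics.get_image("wrist")[:,:,::-1]);np.save("c7.npy",c,allow_pickle=True)
E
```

```text
{'time': 16.8, 'eef_pos': array([ 0.52730117, -0.05921294,  0.19889455]), 'orientation': array([7.40769960e-01, 6.71758786e-01, 1.56069544e-05, 2.96498403e-05]), 'wrist_force': array([-0.33339572, -3.75016121,  2.94145494])}
```

View pics/w7.png

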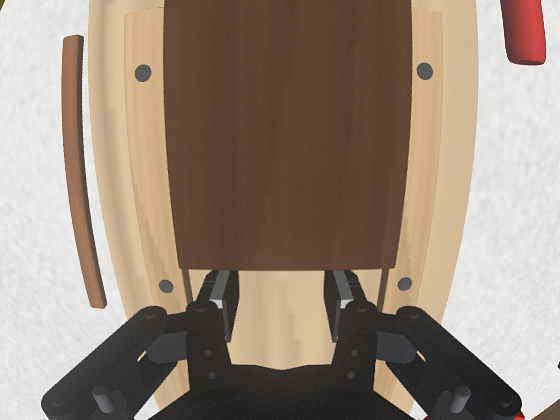

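The blank is flat in the channel and being pushed square, with its back edge at v≈268 against both fingers. I've now viewed 11 pictures, one over the limit of 10, so I'll view no more. The rest goes by force and numbers.

Request:
apply_moves([
  {"dp": [0.14,0,0],"roll": 0,"jaw": 0},
  {"dp": [0.14,0,0],"roll": 0,"jaw": 0},
  {"dp": [0.14,0,0],"roll": 0,"jaw": 0},
  {"dp": [0.14,0,0],"roll": 0,"jaw": 0},
  {"dp": [0.14,0,0],"roll": 0,"jaw": 0},
  {"dp": [0.14,0,0],"roll": 0,"jaw": 0},
  {"dp": [0.14,0,0],"roll": 0,"jaw": 0},
  {"dp": [0.14,0,0],"roll": 0,"jaw": 0},
])

```text
time: 17.52
eef_pos: [0.5281, -0.0501, 0.1989]
orientation: [0.741, 0.671, -0.001, 0.001]
wrist_force: [-0.8, -9.4, 1.2]
opening: 0.0426
grasp_force: 4.3
```

Request:
apply_moves([
  {"dp": [0.06,0,0],"roll": 0,"jaw": 0},
  {"dp": [0.06,0,0],"roll": 0,"jaw": 0},
  {"dp": [0.06,0,0],"roll": 0,"jaw": 0},
  {"dp": [0.06,0,0],"roll": 0,"jaw": 0},
  {"dp": [0.06,0,0],"roll": 0,"jaw": 0},
  {"dp": [0.06,0,0],"roll": 0,"jaw": 0},
  {"dp": [0.06,0,0],"roll": 0,"jaw": 0},
  {"dp": [0.06,0,0],"roll": 0,"jaw": 0},
])

```text
time: 18.18
eef_pos: [0.5281, -0.0492, 0.1989]
orientation: [0.742, 0.67, -0.003, 0.002]
wrist_force: [-1.3, -15.6, 1.1]
opening: 0.0428
grasp_force: 7.7
```

```bash
python3 - <<'E'
from dang import *
J=np.array([.5383,.0492]);x=np.array([.9957,-.0924]);y=np.array([.0924,.9957])
for n in("scene","side","wrist"):
    im=optics.get_image(n);c=optics.get_calibration(n)
    for jx in (-.04,-.015,.015,.04):
        print(n,jx)
        print(" ".join("%d:%s"%(k,"/".join(str(v) for v in im[int(round(p[1])),int(round(p[0]))]//10)) for k in range(16,58,3) for p in [proj(c,n,[*(J+jx*x+k*1e-3*y),.042])] if 0<=p[1]<419 and 0<=p[0]<559))
print(angle("scene"))
E
```

```text
scene -0.04
16:8/6/4 19:8/5/4 22:8/5/4 25:8/5/4 28:8/6/4 31:7/5/4 34:6/5/4 37:6/5/4 40:8/6/5 43:8/6/5 46:12/9/6 49:16/13/9 52:16/13/9 55:18/14/10
scene -0.015
16:8/5/4 19:8/5/4 22:8/5/4 25:8/5/4 28:8/5/4 31:9/7/7 34:13/13/13 37:15/16/16 40:12/12/12 43:12/12/12 46:8/7/7 49:8/7/7 52:8/7/7 55:9/8/7
scene 0.015
16:8/5/4 19:8/5/4 22:8/5/4 25:8/5/4 28:8/5/4 31:8/5/4 34:12/12/13 37:12/12/13 40:11/11/11 43:11/11/11 46:8/7/7 49:8/8/8 52:8/8/8 55:9/9/9
scene 0.04
16:8/5/4 19:8/5/4 22:8/5/4 25:8/5/4 28:8/5/4 31:7/5/4 34:7/5/4 37:5/4/3 40:5/4/3 43:5/4/3 46:6/6/5 49:6/6/5 52:7/7/7 55:7/7/7
side -0.04
16:6/4/2 19:6/4/3 22:6/4/3 25:6/4/3 28:5/3/2 31:5/3/2 34:3/1/1 37:3/1/1 40:3/2/2 43:4/4/4 46:5/5/5 49:6/6/6 52:6/6/6 55:6/6/6
side -0.015
16:7/4/3 19:6/4/3 22:6/4/3 25:7/5/4 28:7/5/4 31:10/10/10 34:11/11/12 37:11/12/12 40:11/11/11 43:7/7/7 46:7/7/7 49:6/6/7 52:8/8/8 55:7/7/7
side 0.015
16:7/4/3 19:7/4/3 22:7/4/3 25:7/4/3 28:7/5/4 31:11/10/11 34:12/12/12 37:11/11/12 40:11/11/12 43:7/7/7 46:7/6/7 49:6/6/6 52:7/6/6 55:14/12/9
side 0.04
16:6/4/2 19:6/4/3 22:6/4/3 25:6/4/3 28:5/3/2 31:5/3/2 34:3/2/1 37:3/2/1 40:6/5/3 43:6/5/3 46:13/11/9 49:15/13/10 52:17/14/11 55:17/14/11
wrist -0.04
16:9/6/5 19:9/7/5 22:10/7/5 25:10/7/5
wrist -0.015
16:9/6/5 19:9/6/5 22:10/6/5
wrist 0.015
16:9/6/5 19:9/6/5 22:9/6/4
wrist 0.04
16:9/6/4 19:9/6/4 22:9/6/5 25:9/6/5
[(np.float64(76.58609310756387), 150), (np.float64(74.68380105830117), 152), (np.float64(74.61110029181383), 148), (np.float64(74.37134660209227), 50)]
```

```bash
python3 - <<'E'
from h import *
J=np.array([.5383,.0492]);x=np.array([.9957,-.0924]);y=np.array([.0924,.9957])
for n in("scene","side"):
    im=optics.get_image(n).astype(np.float32);c=optics.get_calibration(n)
    def prof(jx,z,ks):
        P=np.array([proj(c,n,[*(J+jx*x+k*1e-3*y),z]) for k in ks],np.float32)
        return cv2.remap(im,P[:,:1],P[:,1:],1)[:,0]
    for jx in(-.02,-.012,.012,.02):
        ks=np.arange(20,66,2);v=prof(jx,.052,ks);print(n,"stop",jx,[(int(k),int(a[2])) for k,a in zip(ks,v)])
    for jx in(-.04,.04):
        ks=np.arange(20,50,2);v=prof(jx,.042,ks);print(n,"blank",jx,[(int(k),int(a[0])) for k,a in zip(ks,v)])
    # plate check: post/dial hub vertical calibration: housing front edge
    for jx in(-.045,.045):
        ks=np.arange(60,100,2);v=prof(jx,.048,ks);print(n,"housing",jx,[(int(k),int(a[2])) for k,a in zip(ks,v)])
E
```

```text
scene stop -0.02 [(20, 43), (22, 43), (24, 43), (26, 43), (28, 44), (30, 44), (32, 44), (34, 43), (36, 43), (38, 43), (40, 44), (42, 59), (44, 75), (46, 79), (48, 100), (50, 109), (52, 70), (54, 38), (56, 39), (58, 38), (60, 38), (62, 39), (64, 39)]
scene stop -0.012 [(20, 42), (22, 43), (24, 43), (26, 43), (28, 43), (30, 42), (32, 42), (34, 42), (36, 43), (38, 43), (40, 44), (42, 66), (44, 95), (46, 123), (48, 137), (50, 140), (52, 120), (54, 96), (56, 71), (58, 73), (60, 76), (62, 75), (64, 59)]
scene stop 0.012 [(20, 42), (22, 42), (24, 42), (26, 42), (28, 42), (30, 42), (32, 42), (34, 42), (36, 42), (38, 42), (40, 42), (42, 48), (44, 77), (46, 110), (48, 144), (50, 141), (52, 126), (54, 119), (56, 123), (58, 127), (60, 139), (62, 148), (64, 145)]
scene stop 0.02 [(20, 42), (22, 42), (24, 43), (26, 43), (28, 43), (30, 43), (32, 42), (34, 42), (36, 42), (38, 42), (40, 45), (42, 55), (44, 77), (46, 118), (48, 154), (50, 150), (52, 132), (54, 116), (56, 94), (58, 80), (60, 80), (62, 96), (64, 107)]
scene blank -0.04 [(20, 84), (22, 84), (24, 83), (26, 83), (28, 83), (30, 77), (32, 72
[... 1828 characters left out ...]
36, 32), (38, 33), (40, 36), (42, 44), (44, 51), (46, 57), (48, 61)]
side blank 0.04 [(20, 66), (22, 66), (24, 65), (26, 63), (28, 59), (30, 51), (32, 43), (34, 37), (36, 34), (38, 36), (40, 52), (42, 70), (44, 96), (46, 125), (48, 148)]
side housing -0.045 [(60, 66), (62, 66), (64, 68), (66, 74), (68, 87), (70, 100), (72, 113), (74, 123), (76, 125), (78, 118), (80, 99), (82, 84), (84, 82), (86, 100), (88, 123), (90, 150), (92, 168), (94, 177), (96, 178), (98, 178)]
side housing 0.045 [(60, 118), (62, 118), (64, 119), (66, 119), (68, 119), (70, 120), (72, 120), (74, 119), (76, 117), (78, 108), (80, 92), (82, 70), (84, 51), (86, 36), (88, 28), (90, 25), (92, 26), (94, 25), (96, 24), (98, 23)]
```

The stop's top is at 41 mm (its face is centred at 30 mm and 22 mm high), so its front edge lies at jig y ≈ 31 mm. That coincides with the blank's front, and the force rise agrees: the blank is against the stop. Now I withdraw.

Request:
apply_moves([
  {"dp": [-0.2,0,0],"roll": 0,"jaw": 0},
  {"dp": [-0.3,0,0],"roll": 0,"jaw": 0},
  {"dp": [-0.6,0,0],"roll": 0,"jaw": 0},
  {"dp": [-1,0,0],"roll": 0,"jaw": 0},
  {"dp": [-1.5,0,0],"roll": 0,"jaw": 0},
  {"dp": [-1,0,0],"roll": 0,"jaw": 0},
  {"dp": [0,0,-1],"roll": 0,"jaw": 0},
  {"dp": [0,0,-2],"roll": 0,"jaw": 0},
])

```text
time: 19.15
eef_pos: [0.5233, -0.09, 0.228]
orientation: [0.741, 0.671, -0.001, -0.002]
wrist_force: [0.8, 0.5, 0.6]
opening: 0.0426
grasp_force: 0.0
```

Request:
apply_moves([
  {"dp": [0,0,-2],"roll": 0,"jaw": 0},
  {"dp": [0,0,-2],"roll": 0,"jaw": 0},
  {"dp": [0,0,-2],"roll": 0,"jaw": 0},
  {"dp": [0,0,-2],"roll": 0,"jaw": 0},
  {"dp": [0,0,-1],"roll": 0,"jaw": 0},
  {"dp": [0,0,0],"roll": 0,"jaw": 0},
  {"dp": [0,0,0],"roll": 0,"jaw": 0},
  {"dp": [0,0,0],"roll": 0,"jaw": 0},
])

```text
time: 19.82
eef_pos: [0.5238, -0.0892, 0.3181]
orientation: [0.741, 0.672, -0.0, -0.001]
wrist_force: [0.5, 0.2, 0.3]
opening: 0.0431
grasp_force: 0.0
```

```bash
python3 - <<'E'
from dang import *
s=monitor.state();print(s["time"],s["eef_pos"],s["wrist_force"])
J=np.array([.5383,.0492]);x=np.array([.9957,-.0924]);y=np.array([.0924,.9957])
for n in("scene","side","wrist"):
    im=optics.get_image(n).astype(np.float32);c=optics.get_calibration(n)
    for jx,z in((-.015,.042),(.015,.042),(.04,.042)):
        ks=np.arange(20,50,2);P=np.array([proj(c,n,[*(J+jx*x+k*1e-3*y),z]) for k in ks],np.float32)
        v=cv2.remap(im,P[:,:1],P[:,1:],1)[:,0];print(n,jx,[(int(k),int(a[0]),int(a[2])) for k,a in zip(ks,v)])
E
```

```text
19.8167 [ 0.52381237 -0.08920623  0.31813558] [0.47521079 0.1939621  0.34587268]
scene -0.015 [(20, 82, 43), (22, 82, 43), (24, 82, 43), (26, 82, 43), (28, 83, 45), (30, 85, 56), (32, 95, 78), (34, 122, 118), (36, 145, 152), (38, 147, 157), (40, 134, 140), (42, 124, 126), (44, 99, 97), (46, 84, 79), (48, 79, 74)]
scene 0.015 [(20, 85, 42), (22, 85, 43), (24, 84, 43), (26, 84, 43), (28, 83, 44), (30, 80, 44), (32, 89, 66), (34, 107, 100), (36, 124, 130), (38, 128, 134), (40, 118, 124), (42, 103, 105), (44, 91, 88), (46, 78, 73), (48, 80, 75)]
scene 0.04 [(20, 80, 42), (22, 81, 43), (24, 81, 43), (26, 81, 43), (28, 80, 42), (30, 75, 41), (32, 70, 40), (34, 64, 39), (36, 59, 37), (38, 56, 37), (40, 56, 37), (42, 56, 37), (44, 59, 43), (46, 63, 50), (48, 67, 57)]
side -0.015 [(20, 65, 29), (22, 66, 29), (24, 68, 32), (26, 70, 38), (28, 76, 52), (30, 88, 77), (32, 104, 103), (34, 117, 122), (36, 123, 129), (38, 117, 123), (40, 104, 109), (42, 86, 89), (44, 72, 73), (46, 68, 69), (48, 69, 70)]
side 0.015 [(20, 69, 31), (22, 69, 32), (24, 69, 33), (26, 70, 36), (28, 74, 47), (30, 85, 72), (
[... 255 characters left out ...]
, (36, 32, 13), (38, 35, 15), (40, 51, 27), (42, 70, 41), (44, 95, 61), (46, 122, 81), (48, 144, 97)]
wrist -0.015 [(20, 67, 37), (22, 65, 35), (24, 66, 34), (26, 0, 0), (28, 0, 0), (30, 0, 0), (32, 0, 0), (34, 0, 0), (36, 0, 0), (38, 0, 0), (40, 0, 0), (42, 0, 0), (44, 0, 0), (46, 0, 0), (48, 0, 0)]
wrist 0.015 [(20, 61, 31), (22, 65, 35), (24, 65, 35), (26, 0, 0), (28, 0, 0), (30, 0, 0), (32, 0, 0), (34, 0, 0), (36, 0, 0), (38, 0, 0), (40, 0, 0), (42, 0, 0), (44, 0, 0), (46, 0, 0), (48, 0, 0)]
wrist 0.04 [(20, 63, 35), (22, 62, 35), (24, 61, 32), (26, 40, 22), (28, 0, 0), (30, 0, 0), (32, 0, 0), (34, 0, 0), (36, 0, 0), (38, 0, 0), (40, 0, 0), (42, 0, 0), (44, 0, 0), (46, 0, 0), (48, 0, 0)]
```

```bash
python3 -c "
from cell import order
print(order.hand_in())"
```

```text
the job is handed in; nothing more can be done
None
```

I turned the dial four clicks clockwise, pushed the workpiece against the stop, backed the arm clear and handed the job in. The hand-in returned no verdict. My checks were the camera angle of the post, the rise in push force, and the absence of a gap in the images. I viewed 11 pictures, one over the limit of 10.

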